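# Close the photometer hood and start the reading

### The job

The sample vial is already in the bench photometer. With a fingertip, gently push the open light hood over from its outside until it lies fully shut over the vial, then press the wide start key right down and let it come back up. Push only: do not take hold of the hood or touch its black inside, lift nothing, and leave the two small round keys, the vial in its well and the glassware beside the instrument alone.

Things in the scene. Friction and masses are not known exactly. Their poses are not given: they have to be found in the camera images.
- photometer: Cream bench instrument fixed to the bench, 190 mm deep (x), 201 wide (y). Origin: centre of its underside, on the bench. x points level from key side to hinge side, z up; turned up to 0.4 rad from the robot's x. Rear deck (x -35 to 95 mm): 75 mm high, hood at y -88 to 2, flat display at +y. Key deck (x -95 to -33): 62 mm high.
- hood (a joint): Hood angle, rad: 0 = shut flat, pi/2 = upright, up to 2.05 (leaning back, away from the keys); starts at 1.7 to 2.0. Friction 0.06 N m: stays where left. Grey box, open underneath (black rubber lining and rim, not to be touched), 75 mm from hinge to free edge, 90 wide, 22 high, 80 g; its closed top faces back (+x of the photometer) when open.
- hood_hinge (a point): Middle of the hood's hinge line (its rear lower edge), fixed at (55, -43, 77) mm in the photometer's frame; the line runs along the photometer's y. Shut, the hood reaches 75 mm from here towards the photometer's -x and its top is 22 mm above here.
- hood_edge (a point): Middle of the hood's outer top edge at its free end: 75 mm from the hinge along the hood and 22 mm towards its closed top face. Moves with the hood.
- start_key (a joint): Travel of the wide white start key, 0 = up, 5 mm (0.005) = right down, straight downwards. Spring: starts to move at 1 N, fully down at about 5 N; comes back by itself.
- start_key_top (a point): Centre of the top of the start key, a rectangle 26 mm (x) by 60 mm (y), 9 mm above the key deck, at (-63, 40, 71) mm in the photometer's frame when up.
- round_key_a (a joint): Travel of the small round key (18 mm diameter, 9 mm high) at (-63, -30) mm in the photometer's frame; 0 = up, 0.005 = down. Not to be pressed.
- round_key_b (a joint): Travel of the other small round key, same size, at (-63, -64) mm in the photometer's frame. Not to be pressed.
- vial: Glass vial, 24 mm diameter, black cap 27 mm diameter, 58 mm tall in all, loose in the well under the hood at (17.5, -43) mm in the photometer's frame; origin at the centre of its underside, 30 mm above the bench. Its cap stands 13 mm above the rear deck, clear of the shut hood. To stay there.
- spare_vial: A second vial of the same size standing on the bench beside the instrument, origin at the centre of its underside. Bystander.
- flask: Conical glass flask, 84 mm diameter, 118 mm tall, on the bench beside the instrument, origin at the centre of its underside. Bystander.
- beaker: Glass beaker, 68 mm diameter, 85 mm tall, on the bench beside the instrument, origin at the centre of its underside. Bystander.

How it is judged:
On the way, in this order (a step that is already met when the one before it is completed fails the run):
1. the hood is tipped over and shut (within 0.05 rad) (value of joint hood below 0.05 rad), for 0.2 s.
2. the start key is pressed down (at least 3.5 of its 5 mm) (value of joint start_key above 0.0035 m), for 0.05 s.
At the end, for the whole second after the job is handed in: The hood is shut (within 0.05 rad), the start key has come back up (within 1.5 mm), the vial still sits in its well (raised less than 6 mm) and the spare vial, flask and beaker stand upright (value of joint hood below 0.05 rad and value of joint start_key below 0.0015 m and distance between vial and photometer below 0.075 m and z of vial in the frame of photometer below 0.036 m and angle between each of spare_vial, flask, beaker's own z axis and vertical below 0.15 rad); the robot touches nothing.
It fails at once if the fingers take hold of the hood by its black inside or rim (over 0.5 N) (contact force between the fingers and hood_c0 above 0.5 N or contact force between the fingers and hood_c1 above 0.5 N or contact force between the fingers and hood_c2 above 0.5 N or contact force between the fingers and hood_c3 above 0.5 N or contact force between the fingers and hood_c4 above 0.5 N).
It fails at once if the start key is pressed (over 2.5 mm) while the hood is not shut (over 0.15 rad) (value of joint start_key above 0.0025 m and value of joint hood above 0.15 rad).
It fails at once if a small round key is pressed (over 2.5 mm) (value of joint any of round_key_a, round_key_b above 0.0025 m).
It fails at once if the vial is raised more than 8 mm in its well, or the spare vial, flask or beaker is lifted (over 10 mm), moved (over 25 mm) or tipped (over 0.4 rad) (z of vial in the frame of photometer above 0.038 m or distance of any of spare_vial, flask, beaker from where it was at the start of the episode above 0.025 m or height (world z) of any of spare_vial, flask, beaker above 0.01 m or angle between any of spare_vial, flask, beaker's own z axis and vertical above 0.4 rad).
It fails at once if the fingers press on the instrument, its hood or keys with more than 45 N (contact force between the fingers and photometer above 45 N).
It also fails if it takes over 48 s, if anything falls off the work surface, if the arm or the gripper's body presses on something with over 40 N, if the wrist force passes 120 N, or if a joint passes its speed limit or range.

### The arm

A 6-joint arm with a two-finger parallel gripper is mounted at the origin on the work surface. World frame = base frame: x ahead of the robot, y to its left, z up, the work surface at z = 0. Lengths are in m, angles in rad, forces in N, time in s.
With the tool pointing down it reaches from about 0.35 to 0.975 m from the base axis. Payload 17.4 kg.
Tool frame: the origin (TCP) lies midway between the tips of the shut fingers; the grasp point (between the pads) lies 19 mm behind it; z points along the fingers, y is the line along which they close (so a half turn about z gives the same grasp; the last joint's range is limited). The gripper opens to 85 mm and grips with 20 to 120 N. Pads are 22 mm wide; open, the fingers measure 114 mm over their backs; the gripper's body (76 mm by 85 mm) begins 54 mm behind the grasp point. The pads swing forward as they close: fully open they stand 13 mm farther back than shut.
Start: joints at [-1.309, 0.116, 1.442, -0, 1.584, -0.038], TCP at [0.199, -0.645, 0.204] pointing down, gripper open.
Joint ranges: [-2.83, 2.83], [-0.83, 2.19], [0.07, 2.5], [-1.14, 4.28], [0.01, 3], [-2.97, 2.97]. Speed limits (rad/s): [1.89, 1.89, 2.22, 3.14, 3.14, 3.14].

### API

Orientations are given as a rotation vector (axis times angle).
In Python, from bench import r, cams, order, spotter gives the robot as it stands. The module is installed in compiled form; this text tells all that it offers.
- The arm moves only by the tool step_arm, never from a script. Its argument "deltas" is a list of rows, each an object of numbers: "x", "y", "z": the shift along the tool's x, y, z in m; "twist": the turn about the tool's z in degrees; "jaw": the finger opening in m, from 0 to 0.0854. A call has 1 to 12 rows; each row is the pose to reach, as a shift and turn from the pose commanded when the call began, along the tool's axes at that moment; what a row does not reach only later rows make up. A row lasts 1/10 s, in which the tool goes at most 50 mm and 8.59 degrees, less where a joint would pass 70% of its speed; a pose out of reach is approached as far as the arm can. A call with a gripper value outside its range is refused whole. The fingers move at their own pace and stop on an object; "force" is the grip in N (left out, the last holds). Time passes only in rows, so rows that repeat a pose let the fingers close. It gives the time, the measured TCP pose, the force, the opening and the grip force at its end, in the units of the state.
- r.state(): the state, without advancing time (a new reading comes with each control period).
- cams.get_image(name): name is "side" or "top" or "wrist"; returns the picture (480x640x3 uint8, red, green, blue); there is no depth.
- cams.get_calibration(name): a dict with "fov_y" (degrees; the focal length in pixels is half the picture's height over the tangent of half this angle, whatever the lens; pixels are square), "cx", "cy" (the principal point, pixels), "R" (3x3) and "t" (3): a world point X has camera coordinates R X + t; the wrist camera has in their place "hand_eye" (4x4, takes a point from camera to tool coordinates, whose origin is the TCP and whose axes are the flange's). Camera axes: x right, y down, z forward; pixel columns grow to the right and rows downward; lengths in m; the calibration is good to about 2 mm. The wrist camera is an equidistant fisheye: a pixel r from the principal point sees the ray r / f radians off the axis. A picture is of the moment at which its call begins: read the wrist's pose just before it. get_calibration takes no time and is no camera call.
- order.hand_in(): hands the job in; it is judged then, once.
Trained networks look in the newest picture that a camera, given by its name, has taken for a name from the list of things; names that differ only in an ending like _2 or _b are one class to them, and where a whole thing is asked for, a point or a joint stands for the part that bears it (a point fixed in the world has none). Each returns a list of dicts, best first, with "p" (0 to 1); they miss things now and then, are a little off and sometimes report something else, mostly with a low value. They report only what shows in the picture. A call takes as long as a camera call.
- spotter.boxes_of(label, camera): "position" ([x, y, z] in m, in world coordinates, good to about 4 mm: the middle of the surface that is visible of it).
The state is a dict: "clock": time; "qpos": joint angles; "qvel": joint speeds; "joint_torque": joint torques, N m; "tool_pos": TCP position; "ee_rot": TCP orientation; "ft_force": force on the tool from outside, world axes, zero at the start; "torque": the same for the moment, N m; "gripper_width": opening from 0.0 (shut) to 1.0 (fully open); "finger_force": force on a finger pad.
Only numpy, scipy, OpenCV 4.12 (cv2) and the standard library are available. Lean on these libraries where they do the work, as an engineer would, in place of code of your own. Each camera call takes 0.05 s, during which the arm holds its last target. There are 200 camera calls.

## Working session

There is one attempt and no reset: what is moved stays moved. The work goes in short steps, Python scripts to look and compute and a tool call to move; the robot and the scene stay as the last step left them, time stands still between calls to the robot, and variables do not carry over. Pictures are saved under pics/ and viewed, at most 10 in all, crops included, and the job is handed in when it is done.

Besides the shell and the picture viewer there is one more tool, called after "Call:" in YAML: its name, and indented under it one key for each argument. step_arm: Moves the arm, as the interface text tells. Its arguments: {"type":"object","properties":{"deltas":{"type":"array"},"force":{"type":"number"}},"required":["deltas"]}

```bash
mkdir -p pics
cat > h.py <<'E'
from bench import r,cams,order,spotter
import numpy as np,cv2
from scipy.spatial.transform import Rotation as Ro
def proj(name,X):
    c=cams.get_calibration(name);f=240/np.tan(np.radians(c['fov_y']/2))
    p=np.array(c['R'])@np.array(X)+np.array(c['t']);return [c['cx']+f*p[0]/p[2],c['cy']+f*p[1]/p[2]]
E
python3 - <<'E'
from h import *
s=r.state();print(s['clock'],s['tool_pos'],s['ee_rot'],s['ft_force'])
ims=[]
for n in('side','top'):
    im=cams.get_image(n);cv2.imwrite(f'pics/{n}0.png',im[:,:,::-1])
    for l in ('photometer','hood','start_key','round_key_a','vial','flask','beaker'):
        print(n,l,[(np.round(b['position'],3).tolist(),round(b['p'],2)) for b in spotter.boxes_of(l,n)[:3]])
print(r.state()['clock'])
E
```

```text
0.0 [ 0.19928172 -0.64465727  0.20302499] [-3.10515324e+00 -4.69004854e-01  2.49004552e-04] [-0.6865759   0.76034781 -0.83314571]
side photometer [([0.507, 0.088, 0.07], 0.96), ([0.592, 0.014, 0.104], 0.28)]
side hood [([0.593, 0.008, 0.104], 0.59), ([0.525, 0.017, 0.087], 0.51)]
side start_key [([0.431, 0.083, 0.07], 0.89)]
side round_key_a [([0.432, 0.082, 0.07], 0.7), ([0.454, -0.024, 0.072], 0.58), ([0.448, 0.009, 0.067], 0.43)]
side vial [([0.526, 0.016, 0.084], 0.6)]
side flask []
side beaker [([0.454, -0.022, 0.07], 0.28)]
top photometer [([0.508, 0.04, 0.072], 0.97)]
top hood []
top start_key [([0.439, 0.077, 0.068], 0.82)]
top round_key_a [([0.506, 0.04, 0.074], 0.59), ([0.45, 0.006, 0.074], 0.47)]
top vial [([0.532, 0.004, 0.087], 0.58), ([0.439, 0.076, 0.07], 0.42)]
top flask [([0.424, 0.216, 0.05], 0.77)]
top beaker [([0.601, -0.168, 0.049], 0.91)]
0.8
```

View pics/side0.png

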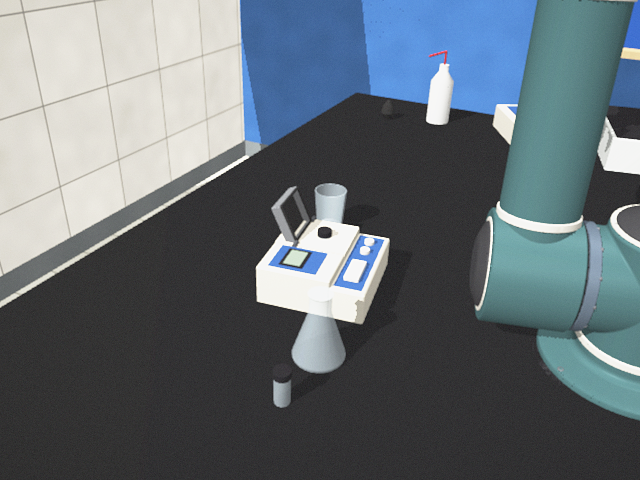

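View pics/top0.png

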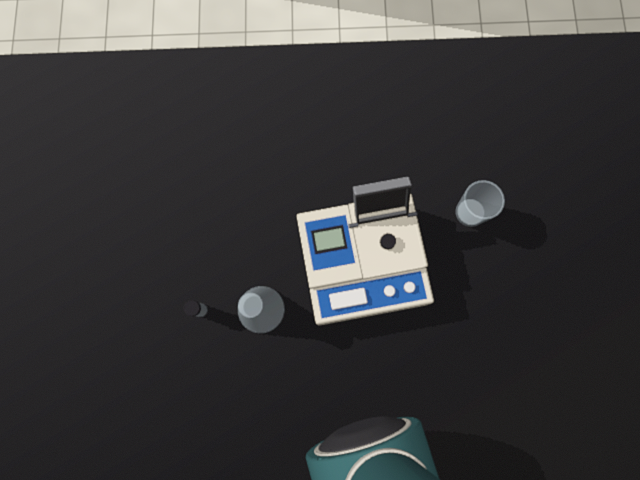

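The side view shows the hood open at about (292,215), the cap at (325,232), the start key at (355,270) and the round keys at (365,250) and (369,242). In the top view the start key is at (348,298), the round keys at (390,291) and (409,287), the cap at (388,241), and the hood's outer edge runs from (354,187) to (410,179). The glassware stands to either side, with the path behind the hood free.

```bash
cat > fit.py <<'E'
from h import *
from scipy.optimize import least_squares
L={'start':(-63,40,71),'a':(-63,-30,71),'b':(-63,-64,71),'cap':(17.5,-43,88)}
obs={'top':{'start':(348,298),'a':(390,291),'b':(409.5,287),'cap':(388,241)},'side':{'start':(355,270),'a':(365,250),'b':(369,242),'cap':(325,231.5)}}
def W(p,l):
    c,s=np.cos(p[2]),np.sin(p[2]);l=np.array(l)/1000
    return np.array([p[0]+c*l[0]-s*l[1],p[1]+s*l[0]+c*l[1],l[2]])
def edge(a,y=-43):
    return (55-75*np.cos(a)+22*np.sin(a),y,77+75*np.sin(a)+22*np.cos(a))
def res(p):
    e=[np.array(proj(n,W(p,L[k])))-uv for n in obs for k,uv in obs[n].items()]
    e.append(np.array(proj('top',W(p,edge(p[3],2))))-(354,187))
    e.append(np.array(proj('top',W(p,edge(p[3],-88))))-(410,179))
    return np.ravel(e)
E
python3 - <<'E'
from fit import *
s=least_squares(res,[.5,.04,.1,1.85],loss='soft_l1');p=s.x
print(p.round(4));print(res(p).reshape(-1,2).round(1).tolist())
for k in L:print(k,W(p,L[k]).round(4))
print('edge',W(p,edge(p[3])).round(4), 'hinge',W(p,(55,-43,77)).round(4))
S=r.state();R=Ro.from_rotvec(S['ee_rot']).as_matrix();print(R.round(3),S['tool_pos'])
c=cams.get_calibration('wrist');print(c)
E
```

```text
[0.5044 0.0429 0.1401 1.945 ]
[[-0.3, 0.6], [-0.8, 0.5], [-0.2, 1.0], [0.7, 0.3], [-0.8, -1.8], [-0.5, -1.4], [0.2, -2.2], [-0.6, -2.4], [0.0, 0.8], [-0.3, -0.6]]
start [0.4364 0.0737 0.071 ]
a [0.4462 0.0044 0.071 ]
b [ 0.4509 -0.0293  0.071 ]
cap [0.5277 0.0027 0.088 ]
edge [0.6123 0.0147 0.1388] hinge [0.5648 0.008  0.077 ]
[[ 0.955  0.295 -0.   ]
 [ 0.295 -0.955 -0.   ]
 [-0.     0.    -1.   ]] [ 0.1993354  -0.64491204  0.20379956]
{'fov_y': 65.70646984690485, 'cx': 323.97167635568144, 'cy': 243.48992031033706, 'hand_eye': array([[ 5.85321374e-04, -9.48188489e-01, -3.17707801e-01,
         8.25698820e-02],
       [ 9.99999633e-01,  7.53987030e-04, -4.07924083e-04,
        -8.65742269e-04],
       [ 6.26336481e-04, -3.17707446e-01,  9.48188582e-01,
        -1.70147888e-01],
       [ 0.00000000e+00,  0.00000000e+00,  0.00000000e+00,
         1.00000000e+00]])}
```

Run:
```python
from fit import *
p=[.5044,.0429,.1401,1.945]
S=r.state();R=Ro.from_rotvec(S['ee_rot']).as_matrix()
for l in [(132,-43,200)]:
    t=W(p,l);print(t.round(4),(R.T@(t-S['tool_pos'])).round(4))
x=R[:,0];print('twist',np.degrees(np.arctan2(x[1],x[0])-p[2]))
```

```text
[0.6411 0.0188 0.2   ] [ 0.6181 -0.5036  0.0038]
twist 9.152303813750414
```

Call:
step_arm:
  deltas:
    - {"x": 0.3, "y": -0.25, "z": -0.02, "twist": 9.15, "jaw": 0}
    - {"x": 0.3, "y": -0.25, "z": -0.02, "twist": 9.15, "jaw": 0}
    - {"x": 0.3, "y": -0.25, "z": -0.02, "twist": 9.15, "jaw": 0}
    - {"x": 0.618, "y": -0.504, "z": 0, "twist": 9.15, "jaw": 0}
    - {"x": 0.618, "y": -0.504, "z": 0, "twist": 9.15, "jaw": 0}
    - {"x": 0.618, "y": -0.504, "z": 0, "twist": 9.15, "jaw": 0}
    - {"x": 0.618, "y": -0.504, "z": 0, "twist": 9.15, "jaw": 0}
    - {"x": 0.618, "y": -0.504, "z": 0, "twist": 9.15, "jaw": 0}
    - {"x": 0.618, "y": -0.504, "z": 0, "twist": 9.15, "jaw": 0}
    - {"x": 0.618, "y": -0.504, "z": 0, "twist": 9.15, "jaw": 0}
    - {"x": 0.618, "y": -0.504, "z": 0, "twist": 9.15, "jaw": 0}
    - {"x": 0.618, "y": -0.504, "z": 0, "twist": 9.15, "jaw": 0}

```text
clock: 2.0
tool_pos: [0.5318, -0.1432, 0.2065]
ee_rot: [3.134, 0.22, 0.001]
ft_force: [1.5, -0.9, 0.3]
gripper_width: 0.0
finger_force: 0.0
```

Call:
step_arm:
  deltas:
    - {"x": 0.131, "y": -0.145, "z": 0}
    - {"x": 0.131, "y": -0.145, "z": 0}
    - {"x": 0.131, "y": -0.145, "z": 0}
    - {"x": 0.131, "y": -0.145, "z": 0}
    - {"x": 0.131, "y": -0.145, "z": 0}
    - {"x": 0.131, "y": -0.145, "z": 0}
    - {"x": 0.131, "y": -0.145, "z": 0}

```text
invalid input at $.deltas[0]: expected keys x, y, z, twist, jaw
```

```bash
cat > look.py <<'E'
from fit import *
p=np.array([.5044,.0429,.1401])
def loc(w):
    d=np.array(w)-[p[0],p[1],0];c,s=np.cos(p[2]),np.sin(p[2])
    return (np.array([c*d[0]+s*d[1],-s*d[0]+c*d[1],d[2]])*1000).round(1)
def wproj(X,S):
    c=cams.get_calibration('wrist');f=240/np.tan(np.radians(c['fov_y']/2))
    q=Ro.from_rotvec(S['ee_rot']).as_matrix().T@(np.array(X)-S['tool_pos'])
    H=np.linalg.inv(c['hand_eye']);q=H[:3,:3]@q+H[:3,3]
    th=np.arctan2(np.hypot(q[0],q[1]),q[2]);u=q[:2]/np.hypot(q[0],q[1])
    return np.array([c['cx'],c['cy']])+f*th*u
E
python3 - <<'E'
from look import *
S=r.state();print(S['clock'],loc(S['tool_pos']),S['ee_rot'],S['ft_force'])
im=cams.get_image('wrist')[:,:,::-1].copy()
for l in [edge(1.945,2),edge(1.945,-88),L['cap'],L['start'],L['a'],L['b'],(55,2,77),(55,-88,77),(95,100.5,75)]:
    u=wproj(W(p,l),S);cv2.circle(im,tuple(int(v) for v in np.clip(u,-2000,2000)),3,(0,0,255),-1)
cv2.imwrite('pics/w1.png',im)
E
```

```text
2.0 [   1.2 -188.1  206.5] [3.13354244e+00 2.19978062e-01 1.10475069e-03] [ 1.47271696 -0.90980048  0.3174917 ]
```

View pics/w1.png

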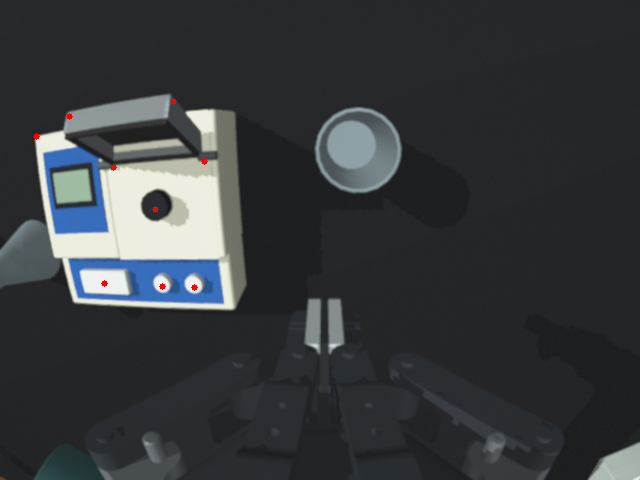

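The wrist picture shows the overlaid model points within about 4 px: the hood edge runs (66,118)–(172,97), the cap is at (156,205), the start key at (105,282). The model holds. The beaker at (358,150) is well to the side.

Call:
step_arm:
  deltas:
    - {"x": 0.131, "y": -0.145, "z": 0, "twist": 0, "jaw": 0}
    - {"x": 0.131, "y": -0.145, "z": 0, "twist": 0, "jaw": 0}
    - {"x": 0.131, "y": -0.145, "z": 0, "twist": 0, "jaw": 0}
    - {"x": 0.131, "y": -0.145, "z": 0, "twist": 0, "jaw": 0}
    - {"x": 0.131, "y": -0.145, "z": 0, "twist": 0, "jaw": 0}
    - {"x": 0.131, "y": -0.145, "z": 0, "twist": 0, "jaw": 0}
    - {"x": 0.131, "y": -0.145, "z": 0, "twist": 0, "jaw": 0}

```text
clock: 2.75
tool_pos: [0.6402, 0.0159, 0.2062]
ee_rot: [3.134, 0.219, -0.0]
ft_force: [0.4, -0.9, 1.2]
gripper_width: 0.001
finger_force: 0.0
```

Run:
```python
from look import *
S=r.state();print(S['clock'],loc(S['tool_pos']),S['ee_rot'],S['ft_force'])
im=cams.get_image('wrist')[:,:,::-1].copy()
cv2.imwrite('pics/w2.png',im)
```

```text
2.75 [130.7 -45.7 206.2] [ 3.13372328e+00  2.19090800e-01 -4.80401468e-05] [ 0.36749266 -0.93393992  1.15195747]
```

View pics/w2.png

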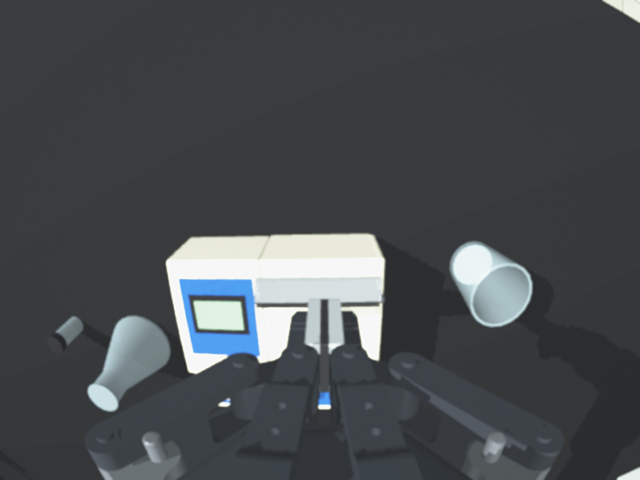

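The wrist view shows the hood's outer back face at about x 257–382, y 279–303, with the shut fingertips centred behind it. Next I lower the tip behind the hood.

Call:
step_arm:
  deltas:
    - {"x": 0.003, "y": -0.002, "z": 0.04, "twist": 0, "jaw": 0}
    - {"x": 0.003, "y": -0.002, "z": 0.06, "twist": 0, "jaw": 0}
    - {"x": 0.003, "y": -0.002, "z": 0.08, "twist": 0, "jaw": 0}
    - {"x": 0.003, "y": -0.002, "z": 0.081, "twist": 0, "jaw": 0}
    - {"x": 0.003, "y": -0.002, "z": 0.081, "twist": 0, "jaw": 0}

```text
clock: 3.3
tool_pos: [0.6431, 0.0182, 0.1259]
ee_rot: [3.134, 0.218, 0.0]
ft_force: [-0.1, 0.2, 0.5]
gripper_width: 0.0
finger_force: 0.0
```

Run:
```python
from look import *
S=r.state();print(S['clock'],loc(S['tool_pos']),S['ft_force'])
```

```text
3.3 [133.9 -43.8 125.9] [-0.07803809  0.23158168  0.45056194]
```

Call:
step_arm:
  deltas:
    - {"x": -0.005, "y": 0, "z": 0, "twist": 0, "jaw": 0}
    - {"x": -0.01, "y": 0, "z": 0, "twist": 0, "jaw": 0}
    - {"x": -0.014, "y": 0, "z": 0, "twist": 0, "jaw": 0}
    - {"x": -0.018, "y": 0, "z": 0, "twist": 0, "jaw": 0}
    - {"x": -0.022, "y": 0, "z": 0, "twist": 0, "jaw": 0}
    - {"x": -0.026, "y": 0, "z": 0, "twist": 0, "jaw": 0}
    - {"x": -0.03, "y": 0, "z": 0, "twist": 0, "jaw": 0}
    - {"x": -0.034, "y": 0, "z": 0, "twist": 0, "jaw": 0}
    - {"x": -0.038, "y": 0, "z": 0, "twist": 0, "jaw": 0}
    - {"x": -0.042, "y": 0, "z": 0, "twist": 0, "jaw": 0}
    - {"x": -0.044, "y": 0, "z": 0, "twist": 0, "jaw": 0}

```text
clock: 4.4
tool_pos: [0.5993, 0.0129, 0.1252]
ee_rot: [-3.134, -0.22, -0.0]
ft_force: [0.1, -1.4, 0.1]
gripper_width: -0.001
finger_force: 0.0
```

Run:
```python
from look import *
S=r.state();print(S['clock'],loc(S['tool_pos']),S['ft_force'])
im=cams.get_image('side')[150:330,200:440,::-1]
cv2.imwrite('pics/s2.png',cv2.resize(im,(800,600),interpolation=2))
```

```text
4.4 [ 89.8 -43.  125.2] [ 0.05450546 -1.40937084  0.06491163]
```

View pics/s2.png

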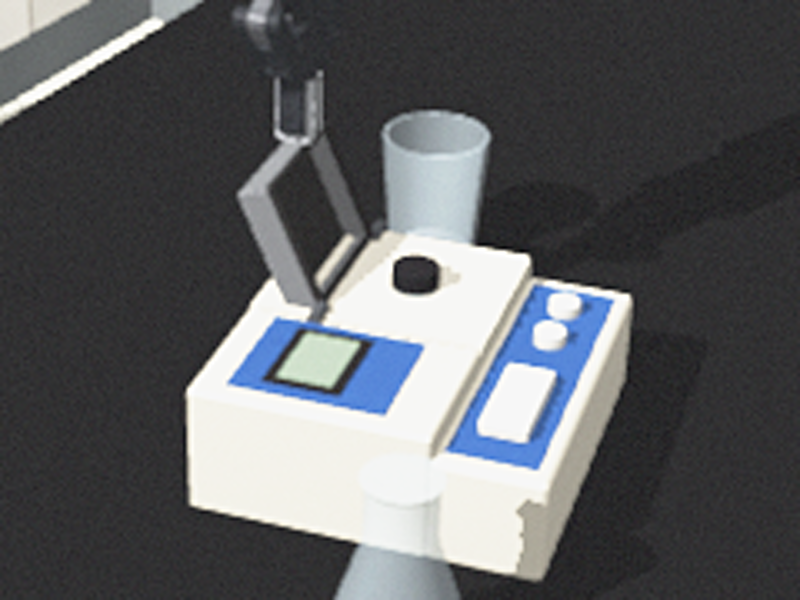

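The side crop shows the finger ending at the hood's top edge (295,140), behind it, and the hood's near corner at (240,190). How far the hood has turned isn't clear from this, so I'll compare it with projected hood angles.

Run:
```python
from look import *
S=r.state()
cr=lambda X:((np.array(proj('side',X))-[200,150])*800/240).round().tolist()
print('tcp',cr(S['tool_pos']),cr(S['tool_pos']-[.011,.0,0]))
for a in (1.5,1.6,1.7,1.8,1.95):
    inner=lambda y:(55-75*np.cos(a),y,77+75*np.sin(a))
    print(a,[cr(W(p,q)) for q in (edge(a,2),edge(a,-88),inner(2),inner(-88))])
```

```text
tcp [292.0, 181.0] [310.0, 186.0]
1.5 [[294.0, 174.0], [351.0, 108.0], [333.0, 184.0], [389.0, 117.0]]
1.6 [[281.0, 175.0], [339.0, 109.0], [320.0, 181.0], [376.0, 114.0]]
1.7 [[268.0, 178.0], [326.0, 112.0], [306.0, 180.0], [363.0, 113.0]]
1.8 [[255.0, 182.0], [315.0, 116.0], [293.0, 180.0], [351.0, 113.0]]
1.95 [[238.0, 190.0], [299.0, 123.0], [274.0, 182.0], [333.0, 116.0]]
```

Run:
```python
from look import *
print(r.state()['clock'])
a=cams.get_image('side')[170:260,260:340,::-1];b=cams.get_image('top')[150:270,320:440,::-1]
S=r.state();print(S['clock'],loc(S['tool_pos']),S['ft_force'])
cv2.imwrite('pics/m3.png',np.hstack([cv2.resize(a,(400,450),interpolation=2),cv2.resize(b,(400,450)[::1],interpolation=2)]))
```

```text
4.45
4.55 [ 90.1 -43.  125.2] [0.29957762 0.0457554  0.08394357]
```

View pics/m3.png

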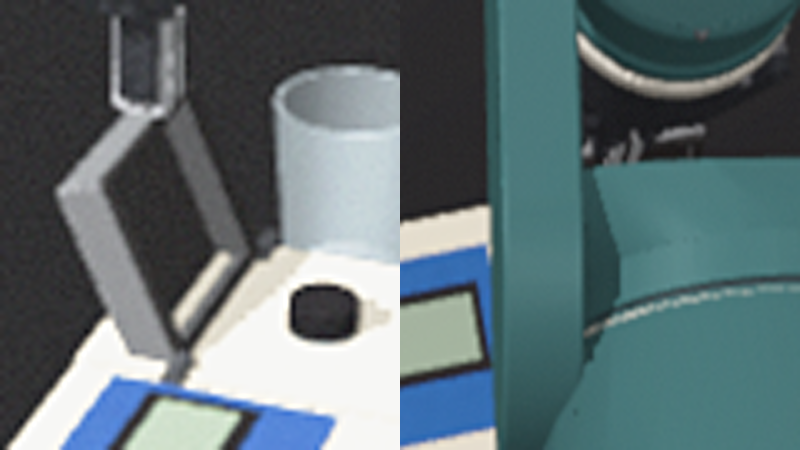

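The left half shows the hood still at about 1.95 rad (near corner (57,188)). The finger's lower end at (145,112) seems drawn over the hood's free edge, higher than the TCP predicts. I'll check where the tip should project.

Run:
```python
from look import *
S=r.state();t=S['tool_pos']
cr=lambda X:((np.array(proj('side',X))-[260,170])*5).round().tolist()
for dz in (0,.01,.02,.03,.04): print(dz,cr(t+[0,0,dz]),'wrist',wproj(t+[0,0,dz],S).round())
for a in (1.9,1.95,2.0,2.05):
    inner=lambda y:(55-75*np.cos(a),y,77+75*np.sin(a))
    print(a,[cr(W(p,q)) for q in (edge(a,2),edge(a,-88),inner(2),inner(-88))])
print([cr(W(p,q)) for q in ((55,2,77),(55,-88,77),L['cap'])], loc(t))
c=cams.get_calibration('side');print('cam',(-np.array(c['R']).T@c['t']).round(2))
```

```text
0 [138.0, 172.0] wrist [326. 291.]
0.01 [138.0, 147.0] wrist [326. 300.]
0.02 [138.0, 122.0] wrist [326. 310.]
0.03 [138.0, 97.0] wrist [326. 321.]
0.04 [138.0, 72.0] wrist [326. 333.]
1.9 [[66.0, 180.0], [156.0, 81.0], [121.0, 172.0], [208.0, 72.0]]
1.95 [[57.0, 185.0], [148.0, 85.0], [111.0, 173.0], [199.0, 74.0]]
2.0 [[50.0, 189.0], [140.0, 90.0], [102.0, 176.0], [190.0, 76.0]]
2.05 [[42.0, 195.0], [133.0, 95.0], [93.0, 178.0], [182.0, 79.0]]
[[183.0, 360.0], [264.0, 251.0], [322.0, 295.0]] [ 90.1 -43.  125.2]
cam [0.13 0.86 0.61]
```

Run:
```python
from look import *
a=cams.get_image('wrist')[200:420,160:480,::-1]
S=r.state();print(S['clock'])
o=np.array([160,200])
for A in (1.57,1.7,1.8,1.95):print(A,[((wproj(W(p,q),S)-o)*2.5).round().tolist() for q in (edge(A,2),edge(A,-88))])
print(((wproj(S['tool_pos'],S)-o)*2.5).round())
cv2.imwrite('pics/w4.png',cv2.resize(a,(800,550),interpolation=2))
```

```text
4.6
1.57 [[175.0, 350.0], [655.0, 349.0]]
1.7 [[173.0, 297.0], [657.0, 297.0]]
1.8 [[174.0, 255.0], [657.0, 255.0]]
1.95 [[176.0, 193.0], [654.0, 193.0]]
[415. 227.]
```

View pics/w4.png

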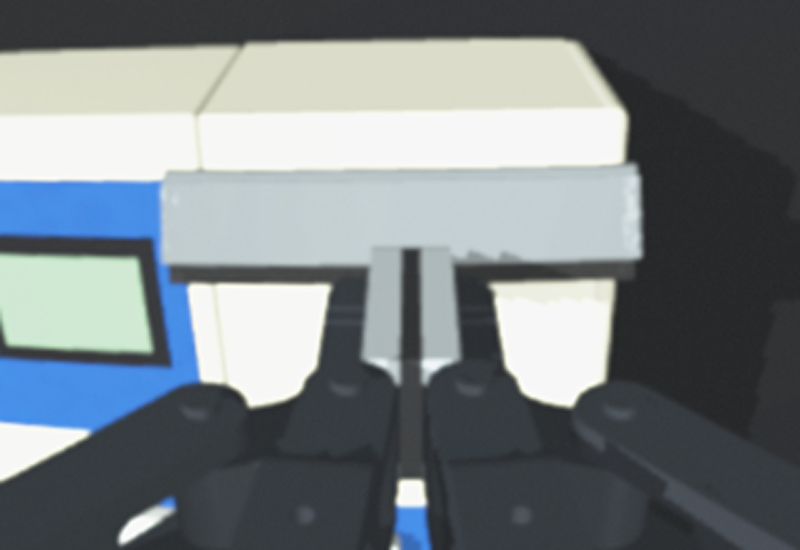

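The wrist view shows the finger (tip at about (410,248)) over the hood's free-end face (y 170–262), so the fingers end about 20 mm above the nominal TCP and passed over the hood. I back off, go lower and push again.

Call:
step_arm:
  deltas:
    - {"x": 0.02, "y": 0, "z": 0, "twist": 0, "jaw": 0}
    - {"x": 0.044, "y": 0, "z": 0, "twist": 0, "jaw": 0}
    - {"x": 0.046, "y": 0, "z": 0, "twist": 0, "jaw": 0}
    - {"x": 0.046, "y": 0, "z": 0.012, "twist": 0, "jaw": 0}
    - {"x": 0.046, "y": 0, "z": 0.025, "twist": 0, "jaw": 0}
    - {"x": 0.046, "y": 0, "z": 0.025, "twist": 0, "jaw": 0}
    - {"x": 0.038, "y": 0, "z": 0.025, "twist": 0, "jaw": 0}
    - {"x": 0.032, "y": 0, "z": 0.025, "twist": 0, "jaw": 0}
    - {"x": 0.028, "y": 0, "z": 0.025, "twist": 0, "jaw": 0}
    - {"x": 0.024, "y": 0, "z": 0.025, "twist": 0, "jaw": 0}
    - {"x": 0.02, "y": 0, "z": 0.025, "twist": 0, "jaw": 0}

```text
clock: 5.7
tool_pos: [0.6195, 0.0156, 0.101]
ee_rot: [3.134, 0.22, 0.003]
ft_force: [2.9, 0.0, 2.9]
gripper_width: 0.001
finger_force: 1.3
```

Call:
step_arm:
  deltas:
    - {"x": -0.003, "y": 0, "z": 0, "twist": 0, "jaw": 0}
    - {"x": -0.006, "y": 0, "z": 0, "twist": 0, "jaw": 0}
    - {"x": -0.009, "y": 0, "z": 0, "twist": 0, "jaw": 0}
    - {"x": -0.012, "y": 0, "z": 0, "twist": 0, "jaw": 0}
    - {"x": -0.015, "y": 0, "z": 0, "twist": 0, "jaw": 0}
    - {"x": -0.018, "y": 0, "z": 0, "twist": 0, "jaw": 0}

```text
clock: 6.3
tool_pos: [0.6013, 0.0131, 0.1]
ee_rot: [-3.134, -0.22, 0.0]
ft_force: [1.2, -0.2, 0.7]
gripper_width: -0.002
finger_force: 0.7
```

Run:
```python
from look import *
S=r.state();print(S['clock'],loc(S['tool_pos']),S['ft_force'])
a=cams.get_image('side')[170:260,260:340,::-1];b=cams.get_image('wrist')[200:420,160:480,::-1]
cv2.imwrite('pics/m5.png',np.hstack([cv2.resize(a,(400,450),interpolation=2),cv2.resize(b,(400,275),interpolation=2)]) if 0 else np.hstack([cv2.resize(a,(400,450),interpolation=2),cv2.copyMakeBorder(cv2.resize(b,(400,275)),0,175,0,0,0)]))
```

```text
6.3 [ 91.8 -43.  100. ] [ 1.22199167 -0.24731939  0.69417684]
```

View pics/m5.png

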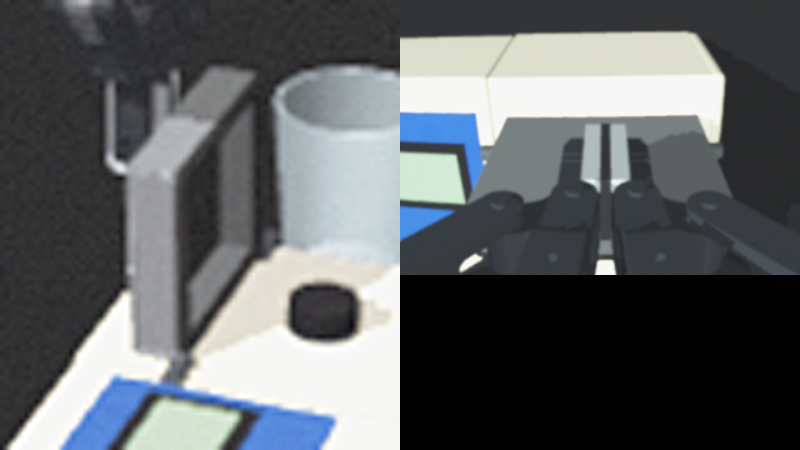

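The left half shows the hood upright, pushed from its outside (top face corner (130,175)), with the fingertip behind it ending at (120,172). Now I follow the arc over and down.

Call:
step_arm:
  deltas:
    - {"x": -0.005, "y": 0, "z": -0.002, "twist": 0, "jaw": 0}
    - {"x": -0.01, "y": 0, "z": -0.004, "twist": 0, "jaw": 0}
    - {"x": -0.016, "y": 0, "z": -0.006, "twist": 0, "jaw": 0}
    - {"x": -0.022, "y": 0, "z": -0.007, "twist": 0, "jaw": 0}
    - {"x": -0.028, "y": 0, "z": -0.007, "twist": 0, "jaw": 0}
    - {"x": -0.033, "y": 0, "z": -0.006, "twist": 0, "jaw": 0}
    - {"x": -0.038, "y": 0, "z": -0.005, "twist": 0, "jaw": 0}
    - {"x": -0.043, "y": 0, "z": -0.004, "twist": 0, "jaw": 0}
    - {"x": -0.048, "y": 0, "z": -0.001, "twist": 0, "jaw": 0}
    - {"x": -0.052, "y": 0, "z": 0.001, "twist": 0, "jaw": 0}
    - {"x": -0.057, "y": 0, "z": 0.004, "twist": 0, "jaw": 0}
    - {"x": -0.061, "y": 0, "z": 0.007, "twist": 0, "jaw": 0}

```text
clock: 7.6
tool_pos: [0.5408, 0.0046, 0.0928]
ee_rot: [3.134, 0.22, -0.0]
ft_force: [-0.4, -1.5, 1.9]
gripper_width: -0.0
finger_force: 0.7
```

Call:
step_arm:
  deltas:
    - {"x": -0.003, "y": 0, "z": 0.003, "twist": 0, "jaw": 0}
    - {"x": -0.006, "y": 0, "z": 0.006, "twist": 0, "jaw": 0}
    - {"x": -0.009, "y": 0, "z": 0.009, "twist": 0, "jaw": 0}
    - {"x": -0.011, "y": 0, "z": 0.012, "twist": 0, "jaw": 0}

```text
clock: 8.0
tool_pos: [0.53, 0.0031, 0.0808]
ee_rot: [-3.134, -0.22, 0.0]
ft_force: [-0.7, 0.2, 1.2]
gripper_width: 0.004
finger_force: 0.6
```

Run:
```python
from look import *
S=r.state();print(S['clock'],loc(S['tool_pos']),S['ft_force'])
a=cams.get_image('side')[170:260,260:340,::-1]
cv2.imwrite('pics/s6.png',cv2.resize(a,(400,450),interpolation=2))
```

```text
8.0 [ 19.8 -43.   80.8] [-0.69364049  0.23885431  1.18219986]
```

View pics/s6.png

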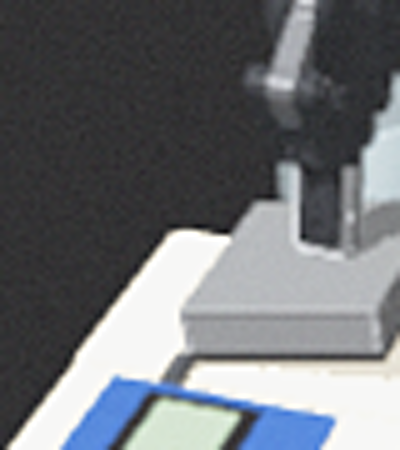

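The side view shows the hood almost shut, with the finger on its outer top at about (325,245). Next I press down in small steps.

Call:
step_arm:
  deltas:
    - {"x": -0.001, "y": 0, "z": 0.0015, "twist": 0, "jaw": 0}
    - {"x": -0.002, "y": 0, "z": 0.003, "twist": 0, "jaw": 0}
    - {"x": -0.003, "y": 0, "z": 0.004, "twist": 0, "jaw": 0}

```text
clock: 8.35
tool_pos: [0.5274, 0.0027, 0.077]
ee_rot: [-3.134, -0.22, -0.0]
ft_force: [0.9, -0.1, 0.7]
gripper_width: 0.003
finger_force: 0.3
```

Call:
step_arm:
  deltas:
    - {"x": 0, "y": 0, "z": 0.0005, "twist": 0, "jaw": 0}
    - {"x": 0, "y": 0, "z": 0.001, "twist": 0, "jaw": 0}

```text
clock: 8.55
tool_pos: [0.5274, 0.0027, 0.0761]
ee_rot: [-3.134, -0.22, 0.0]
ft_force: [-0.8, -0.6, -0.0]
gripper_width: 0.001
finger_force: 0.5
```

Call:
step_arm:
  deltas:
    - {"x": 0, "y": 0, "z": 0.0005, "twist": 0, "jaw": 0}
    - {"x": 0, "y": 0, "z": 0.001, "twist": 0, "jaw": 0}

```text
clock: 8.75
tool_pos: [0.5274, 0.0027, 0.0752]
ee_rot: [3.134, 0.22, 0.0]
ft_force: [0.5, 1.0, 0.8]
gripper_width: -0.001
finger_force: 0.5
```

Call:
step_arm:
  deltas:
    - {"x": 0, "y": 0, "z": 0.0005, "twist": 0, "jaw": 0}
    - {"x": 0, "y": 0, "z": 0.001, "twist": 0, "jaw": 0}

```text
clock: 8.95
tool_pos: [0.5274, 0.0027, 0.0741]
ee_rot: [3.134, 0.22, -0.0]
ft_force: [-0.9, -1.0, 1.5]
gripper_width: 0.007
finger_force: 0.5
```

Call:
step_arm:
  deltas:
    - {"x": 0, "y": 0, "z": 0.0005, "twist": 0, "jaw": 0}
    - {"x": 0, "y": 0, "z": 0.001, "twist": 0, "jaw": 0}

```text
clock: 9.15
tool_pos: [0.5274, 0.0027, 0.0731]
ee_rot: [3.134, 0.22, 0.0]
ft_force: [-1.5, 0.4, 1.0]
gripper_width: 0.005
finger_force: 0.5
```

Run:
```python
from look import *
S=r.state();print(S['clock'],loc(S['tool_pos']),S['ft_force'],S['finger_force'])
```

```text
9.15 [ 17.1 -43.   73.1] [-1.4928136   0.43348665  1.00802195] 0.5406477669021115
```

Call:
step_arm:
  deltas:
    - {"x": 0, "y": 0, "z": 0.0005, "twist": 0, "jaw": 0}
    - {"x": 0, "y": 0, "z": 0.001, "twist": 0, "jaw": 0}

```text
clock: 9.35
tool_pos: [0.5273, 0.0027, 0.0721]
ee_rot: [-3.134, -0.22, 0.0]
ft_force: [-0.4, -0.6, 0.7]
gripper_width: 0.0
finger_force: 0.6
```

Call:
step_arm:
  deltas:
    - {"x": 0, "y": 0, "z": 0.0005, "twist": 0, "jaw": 0}
    - {"x": 0, "y": 0, "z": 0.001, "twist": 0, "jaw": 0}

```text
clock: 9.55
tool_pos: [0.5274, 0.0027, 0.0714]
ee_rot: [3.134, 0.22, -0.0]
ft_force: [-5.0, 0.5, 9.1]
gripper_width: 0.001
finger_force: 4.4
```

Run:
```python
from look import *
S=r.state();print(S['clock'],loc(S['tool_pos']),S['ft_force'],S['finger_force'])
a=cams.get_image('side')[170:260,260:340,::-1]
cv2.imwrite('pics/s7.png',cv2.resize(a,(640,720),interpolation=2)[120:,:])
for A in (0,.05,.1,.15,.2):print(A,((np.array(proj('side',W(p,edge(A,2))))-[260,170])*8-[0,120]).round(),((np.array(proj('side',W(p,(55-75*np.cos(A),2,77+75*np.sin(A)))))-[260,170])*8-[0,120]).round())
```

```text
9.55 [ 17.1 -43.   71.4] [-5.04931523  0.47487875  9.081091  ] 4.380089979094919
0 [617. 432.] [613. 518.]
0.05 [613. 416.] [613. 503.]
0.1 [607. 400.] [612. 489.]
0.15 [601. 384.] [611. 474.]
0.2 [594. 369.] [609. 458.]
```

View pics/s7.png

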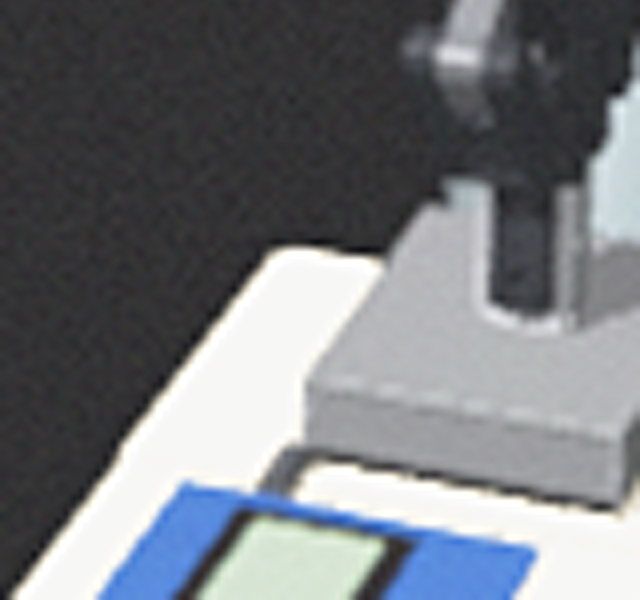

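The hood corner at (620,435) matches the angle-0 prediction of (617,432). The force jumped to 9 N at the stop, so the hood is shut, and the true tip lies 27 mm above the nominal TCP. I lift and go over the start key.

Call:
step_arm:
  deltas:
    - {"x": 0, "y": 0, "z": -0.02, "twist": 0, "jaw": 0}
    - {"x": 0, "y": 0, "z": -0.05, "twist": 0, "jaw": 0}
    - {"x": -0.03, "y": -0.031, "z": -0.05, "twist": 0, "jaw": 0}
    - {"x": -0.06, "y": -0.062, "z": -0.05, "twist": 0, "jaw": 0}
    - {"x": -0.08, "y": -0.083, "z": -0.05, "twist": 0, "jaw": 0}
    - {"x": -0.08, "y": -0.083, "z": -0.05, "twist": 0, "jaw": 0}
    - {"x": -0.08, "y": -0.083, "z": -0.02, "twist": 0, "jaw": 0}
    - {"x": -0.08, "y": -0.083, "z": 0.005, "twist": 0, "jaw": 0}
    - {"x": -0.08, "y": -0.083, "z": 0.02, "twist": 0, "jaw": 0}
    - {"x": -0.08, "y": -0.083, "z": 0.02, "twist": 0, "jaw": 0}

```text
clock: 10.6
tool_pos: [0.4359, 0.0734, 0.0493]
ee_rot: [3.134, 0.219, -0.005]
ft_force: [0.4, -0.2, 0.1]
gripper_width: 0.002
finger_force: 0.0
```

Run:
```python
from look import *
S=r.state();print(S['clock'],loc(S['tool_pos']),S['ft_force'],S['finger_force'])
cams.get_image('side')
print([(loc(b['position']),b['p']) for b in spotter.boxes_of('hood','side')[:3]])
```

```text
10.6 [-63.6  39.7  49.3] [ 0.4333895  -0.17123072  0.1222845 ] 0.0
[(array([-59.2, 213.2,  52.1]), 0.59)]
```

Call:
step_arm:
  deltas:
    - {"x": 0, "y": 0, "z": 0.002, "twist": 0, "jaw": 0}
    - {"x": 0, "y": 0, "z": 0.004, "twist": 0, "jaw": 0}
    - {"x": 0, "y": 0, "z": 0.006, "twist": 0, "jaw": 0}
    - {"x": 0, "y": 0, "z": 0.008, "twist": 0, "jaw": 0}

```text
clock: 11.1
tool_pos: [0.4367, 0.0738, 0.0432]
ee_rot: [-3.134, -0.22, -0.001]
ft_force: [0.8, 0.1, 0.6]
gripper_width: -0.003
finger_force: 0.4
```

Call:
step_arm:
  deltas:
    - {"x": 0, "y": 0, "z": 0.0005, "twist": 0, "jaw": 0}
    - {"x": 0, "y": 0, "z": 0.001, "twist": 0, "jaw": 0}
    - {"x": 0, "y": 0, "z": 0.001, "twist": 0, "jaw": 0}

```text
clock: 11.4
tool_pos: [0.4366, 0.0737, 0.0422]
ee_rot: [-3.134, -0.22, -0.0]
ft_force: [0.2, -0.7, 2.2]
gripper_width: 0.002
finger_force: 0.8
```

Call:
step_arm:
  deltas:
    - {"x": 0, "y": 0, "z": 0.0005, "twist": 0, "jaw": 0}
    - {"x": 0, "y": 0, "z": 0.001, "twist": 0, "jaw": 0}
    - {"x": 0, "y": 0, "z": 0.001, "twist": 0, "jaw": 0}

```text
clock: 11.7
tool_pos: [0.4366, 0.0737, 0.0412]
ee_rot: [-3.134, -0.22, -0.0]
ft_force: [0.6, -0.1, 2.4]
gripper_width: 0.003
finger_force: 1.1
```

Call:
step_arm:
  deltas:
    - {"x": 0, "y": 0, "z": 0.001, "twist": 0, "jaw": 0}
    - {"x": 0, "y": 0, "z": 0.002, "twist": 0, "jaw": 0}
    - {"x": 0, "y": 0, "z": 0.002, "twist": 0, "jaw": 0}

```text
clock: 12.0
tool_pos: [0.4366, 0.0737, 0.0391]
ee_rot: [-3.134, -0.22, -0.0]
ft_force: [1.2, 0.4, 4.2]
gripper_width: 0.004
finger_force: 1.8
```

Call:
step_arm:
  deltas:
    - {"x": 0, "y": 0, "z": 0.0005, "twist": 0, "jaw": 0}
    - {"x": 0, "y": 0, "z": 0.001, "twist": 0, "jaw": 0}
    - {"x": 0, "y": 0, "z": 0.001, "twist": 0, "jaw": 0}

```text
clock: 12.3
tool_pos: [0.4366, 0.0737, 0.0385]
ee_rot: [3.134, 0.22, 0.0]
ft_force: [-2.6, -0.0, 6.5]
gripper_width: -0.003
finger_force: 3.3
```

The key is at its bottom stop (6.5 N). I retract.

Call:
step_arm:
  deltas:
    - {"x": 0, "y": 0, "z": -0.01, "twist": 0, "jaw": 0}
    - {"x": 0, "y": 0, "z": -0.05, "twist": 0, "jaw": 0}
    - {"x": 0, "y": 0, "z": -0.1, "twist": 0, "jaw": 0}
    - {"x": 0, "y": 0, "z": -0.12, "twist": 0, "jaw": 0}
    - {"x": 0, "y": 0, "z": -0.12, "twist": 0, "jaw": 0}
    - {"x": 0, "y": 0, "z": -0.12, "twist": 0, "jaw": 0}

```text
clock: 12.9
tool_pos: [0.4364, 0.0737, 0.1581]
ee_rot: [-3.134, -0.22, -0.0]
ft_force: [-1.2, -0.0, -0.5]
gripper_width: 0.002
finger_force: 0.0
```

Run:
```python
from look import *
S=r.state();print(S['clock'],loc(S['tool_pos']),S['ft_force'])
for n in('side','wrist'):
  cams.get_image(n)
  for l in('hood','start_key'):print(n,l,[(loc(b['position']),round(b['p'],2)) for b in spotter.boxes_of(l,n)[:2]])
print(order.hand_in())
```

```text
12.9 [-63.   40.  158.1] [-1.19793919 -0.02287741 -0.5204651 ]
side hood [(array([ 15.7, -24.9,  96.8]), 0.89)]
side start_key [(array([-67.2,  50.2,  71. ]), 0.67), (array([ 0.5, 54. , 71.3]), 0.63)]
wrist hood [(array([ 16. , -34.3,  99.2]), 0.76)]
wrist start_key [(array([-59.8,  43. ,  70.4]), 0.62)]
the job is handed in; nothing more can be done
None
```

The hood is shut over the vial and the start key was pressed right down to its stop; a last camera check found it back up at 71 mm, and I handed the job in at about 13 s without being shown a verdict.

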